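# Slide the amenity tray to its station and hold its gate open

## Task

Slide the bottle tray along its rail, leftwards, until it clicks into the station, and leave it sitting there. Then squeeze the round catch fully shut between tab and ear, after that squeeze the square catch the same way, and swing the sprung gate by its post past its click until it stands about square to where it was. Finish while still holding the gate wide open by its post, as it would swing back if let go, and leave the bowl, bottle and cup standing by alone.

Things in the scene. Friction and masses are not known exactly. Their poses are not given: they have to be found in the camera images.
- rail_station (a point): point on the fixed aluminium rail (two bars on a 150 x 540 mm plate), 28 mm above the table, midway between the bars, where the tray's centre stands when clicked into the station. The rail runs along this frame's y (+y = leftwards, towards the station); x points across it to the far side, z up. Tray, tabs, ears and shut gate have this same orientation, called x and y below
- carrier (a joint): travel of the tray to +y, in m: starts at 0 to 0.05, in the station's click at 0.150 (1 mm of play; about 10 N to enter or leave, elsewhere about 2 N), end stop 0.180. The tray is cream, 180 mm (x) by 240 mm (y), rim 115 mm above the table, walls 8 mm, six small bottles fixed inside below the rim
- carrier_grip (a point): middle of the tray's wooden handle, 142 mm above the table: an upright blade 14 mm thick along y, 60 mm wide along x, on the tray's -y (right-hand) end wall, rising 50 mm above the rim, its top 165 mm above the table. Moves with the tray
- round_catch (a joint): travel of the round catch, in m: 0 = fastened, 0.014 = fully squeezed (stop); starts at 0 to 0.002. Its tab slides to -y towards its ear with about 4 N of friction and stays where left; its bolt blocks the square catch until moved about 9 mm. Both catches stand on a steel ledge (top 114 mm above the table) outside the tray's far (+x) wall, reaching 128 mm from the tray's centre line
- round_tab: the round catch's moving tab: an upright steel disc 32 mm across, 8 mm thick along y, on a stem, centre 35 mm above this origin (149 mm above the table, top 165). The origin is in the middle of its thickness at ledge height. Squeezed in y
- round_ear: the round catch's fixed ear, the same disc as the tab, on the tab's -y side: 24 mm from it centre to centre when fastened, 10 mm when fully squeezed; origin as for the tab
- round_squeeze (a point): point midway between the outer faces of round tab and round ear when fully squeezed (then 18 mm over both; 32 mm when fastened), 147 mm above the table: close the fingers about this point along y so that one rests on the ear as the other brings the tab in. Fixed to the tray
- square_catch (a joint): travel of the square catch, in m: 0 = fastened, 0.014 = fully squeezed (stop); starts at 0 to 0.002. Its tab slides to +x towards its ear with about 4 N of friction and stays where left; it gives only a few mm, springing back, until the round catch is squeezed. Its tongue hooks the gate's free edge and frees it after about 9 mm
- square_tab: the square catch's moving tab: upright steel plate 8 mm thick along x, 28 mm wide along y, 6 to 51 mm above this origin (top 165 mm above the table). Squeezed in x. It is nearer the gate than the round catch
- square_ear: the square catch's fixed ear, the same plate, on the tab's +x side: 26 mm from it centre to centre when fastened, 12 mm when fully squeezed; origin as for the tab
- square_squeeze (a point): point midway between the outer faces of square tab and square ear when fully squeezed (then 20 mm over both; 34 mm when fastened), 147 mm above the table: close the fingers about this point along x. Fixed to the tray
- gate (a joint): angle of the gate, in rad: 0 = shut, grows counter-clockwise seen from above (free far end goes to +y, then towards the robot), stop at 1.65. Its click lies between 0.25 and 0.85 (up to about 5 N at the post); a spring always pushes it shut, 1 N at the post when shut, 2.5 N when wide. Aluminium plate 10 mm thick closing the tray's +y end, top 128 mm above the table
- gate_hinge (a point): point on the gate's upright hinge axis, at the near (-x) corner of the tray's +y end, 147 mm above the table; moves with the tray
- gate_post: the gate's handle: an upright round wooden post 16 mm in diameter, 42 mm tall, standing on the gate's top edge near its free end, 150 mm from the hinge axis. The origin is its foot, 127 mm above the table; its top is 169 mm above the table; x points along the gate away from the hinge
- gate_grip (a point): grip point on the post's axis, 147 mm above the table, 150 mm from the hinge
- bottle: bystander: white bottle 60 mm in diameter, 110 mm tall, origin at its foot
- bowl: bystander: wooden bowl 110 mm in diameter, 55 mm tall, origin at its foot
- cup: bystander: white cup 72 mm in diameter, 80 mm tall, origin at its foot

How it is judged:
By the outcome, as a careful person would: the job done as asked, in the order asked, and still so for the second after the job is handed in, while the arm keeps its last pose, push and grip.
It also fails if it takes over 69 s, if anything falls off the work surface, if the arm or the gripper's body presses on something with over 40 N, if the wrist force passes 120 N, or if a joint passes its speed limit or range.

## Robot

A 6-joint arm with a two-finger parallel gripper is mounted at the origin on the work surface. World frame = base frame: x ahead of the robot, y to its left, z up, the work surface at z = 0. Lengths are in m, angles in rad, forces in N, time in s.
With the tool pointing down it reaches from about 0.275 to 0.775 m from the base axis. Payload 14.6 kg.
Tool frame: the origin (TCP) lies midway between the tips of the shut fingers; the grasp point (between the pads) lies 19 mm behind it (r.grip_point_offset is the z of the grasp point in the tool frame, in m); z points along the fingers, y is the line along which they close (so a half turn about z gives the same grasp; the last joint's range is limited). The gripper opens to 85 mm and grips with 20 to 120 N. Pads are 22 mm wide; open, the fingers measure 114 mm over their backs; the gripper's body (76 mm by 85 mm) begins 54 mm behind the grasp point. The pads swing forward as they close: fully open they stand 13 mm farther back than shut.
Start: joints at [-1.415, 0.263, -0.048, 1.259, 0, 1.415], TCP at [0.161, -0.5, 0.231] pointing down, gripper open.
Joint ranges: [-2.65, 2.65], [-0.89, 1.7], [-1.18, 1.37], [-2.13, 2.11], [-1.35, 1.29], [-3.14, 3.14]. Speed limits (rad/s): [1.89, 1.89, 2.57, 2.79, 3.14, 3.14].

## Interface

Orientations are given as a rotation vector (axis times angle).
In Python, from workcell import r, cams gives the robot as it stands.
- The arm moves only by the shell command python3 -m inch 'ROWS' [FORCE]. ROWS is JSON, a list that holds one entry, the list of rows, each a list of 5 numbers: the opening, from -1 (shut) to 1 (fully open), then the shift along the tool's x, y, z in cm, then the turn about the tool's z in rad. A call has 1 to 20 rows; each row shifts and turns the commanded pose from where the row before left it, along the tool's axes as they then stand; what a row does not reach is not made up. A row lasts 1/8 s, in which the tool goes at most 62.5 mm and 10.7 degrees, less where a joint would pass 70% of its speed; a pose out of reach is approached as far as the arm can. A call is refused whole if a number of a shift passes 6.25 or a number of a turn 0.188, either way. A call with a gripper value outside its range is refused whole. The fingers move at their own pace and stop on an object; FORCE is the grip in N (left out, the last holds). Time passes only in rows, so rows that do not move let the fingers close. It gives the time, the measured TCP pose, the force, the opening and the grip force at its end, in the units of the state.
- r.get_obs(): the state, without advancing time (a new reading comes with each control period).
- cams.get_image(name): name is "side" or "top" or "wrist"; returns a dict with "frame" (480x640x3 uint8, red, green, blue), "intrinsics" (3x3 intrinsics, pixels), "cam_to_world" (4x4, takes a point from camera to world coordinates). Camera axes: x right, y up, looking along -z (the intrinsics and any distortion apply to the point x, -y, -z); pixel columns grow to the right and rows downward; lengths in m; the calibration is good to about 2 mm. The wrist camera is an equidistant fisheye: a pixel r from the principal point sees the ray r / f radians off the axis. A picture is of the moment at which its call begins. There is no depth.
- r.sign_off(): hands the job in; it is judged then, once.
The state is a dict: "t": time; "joint_pos": joint angles; "qvel": joint speeds; "tau": joint torques, N m; "tcp_pos": TCP position; "tcp_rot": TCP orientation; "ft_force": force on the tool from outside, world axes, zero at the start; "wrist_torque": the same for the moment, N m; "width": finger opening in m; "grasp_force": force on a finger pad.
Only numpy, scipy, OpenCV 4.12 (cv2) and the standard library are available. Lean on these libraries where they do the work, as an engineer would, in place of code of your own. Each camera call takes 0.05 s, during which the arm holds its last target. There are 200 camera calls.

## Working session

There is one attempt and no reset: what is moved stays moved. The work goes in short steps, Python scripts to look and compute and a shell command to move; the robot and the scene stay as the last step left them, time stands still between calls to the robot, and variables do not carry over. Pictures are saved under pics/ and viewed, at most 10 in all, crops included, and the job is handed in when it is done.

```bash
ls; mkdir -p pics
python3 - <<'E'
from workcell import r,cams
import cv2,numpy as np
np.set_printoptions(precision=4,suppress=True)
o=r.get_obs();print(o['t'],o['tcp_pos'],o['tcp_rot'],o['width'],r.grip_point_offset)
for n in ['top','side','wrist']:
    d=cams.get_image(n);cv2.imwrite(f'pics/{n}0.png',d['frame'][:,:,::-1]);print(n,d['intrinsics'],d['cam_to_world'],[k for k in d])
E
```

```text
pics
0.0 [ 0.1605 -0.4996  0.2308] [-3.1027 -0.486  -0.    ] 0.08543206667609064 -0.0187
top [[544.5645   0.     320.712 ]
 [  0.     544.5645 248.3183]
 [  0.       0.       1.    ]] [[ 0.0238  0.9972 -0.0703  0.4738]
 [-0.9996  0.0249  0.0143  0.0631]
 [ 0.016   0.0699  0.9974  1.3715]
 [ 0.      0.      0.      1.    ]] ['frame', 'intrinsics', 'cam_to_world']
side [[501.325    0.     321.9546]
 [  0.     501.325  240.7502]
 [  0.       0.       1.    ]] [[-0.9737  0.1305 -0.1868  0.3822]
 [-0.2271 -0.623   0.7485  0.8779]
 [-0.0187  0.7712  0.6363  0.7763]
 [ 0.      0.      0.      1.    ]] ['frame', 'intrinsics', 'cam_to_world']
wrist [[371.6483   0.     315.7349]
 [  0.     371.6483 240.0507]
 [  0.       0.       1.    ]] [[ 0.3057  0.913   0.27    0.2298]
 [-0.9521  0.2933  0.0862 -0.4786]
 [-0.0005 -0.2834  0.959   0.3739]
 [ 0.      0.      0.      1.    ]] ['frame', 'intrinsics', 'cam_to_world']
```

View pics/top0.png

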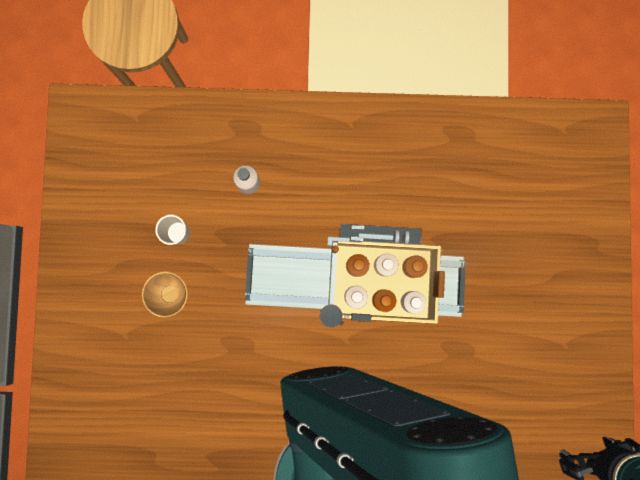

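View pics/side0.png

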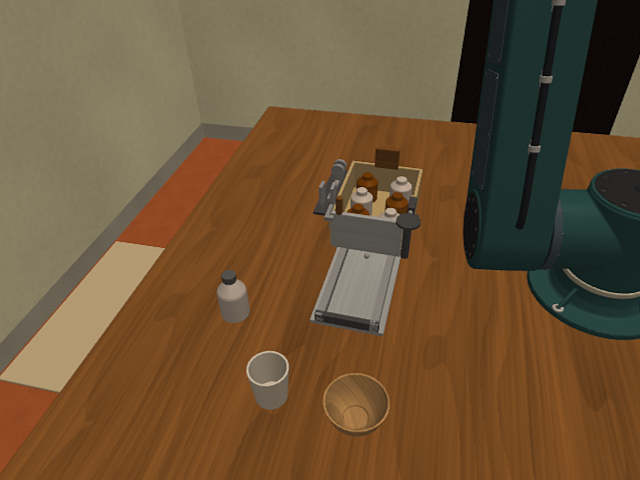

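Top view shows the tray with its handle at about (440,284), post (335,249) and catches (340–420,235); the rail's left end is at 247. In the side view the handle is at (387,158), post (339,205) and catches (335,180). I'll enlarge both.

Run:
```python
import cv2
a=cv2.imread('pics/top0.png')[218:330,318:470];cv2.imwrite('pics/topc.png',cv2.resize(a,None,fx=5,fy=5,interpolation=cv2.INTER_CUBIC))
a=cv2.imread('pics/side0.png')[140:260,300:440];cv2.imwrite('pics/sidec.png',cv2.resize(a,None,fx=5,fy=5,interpolation=cv2.INTER_CUBIC))
```

```text
(no output)
```

View pics/topc.png

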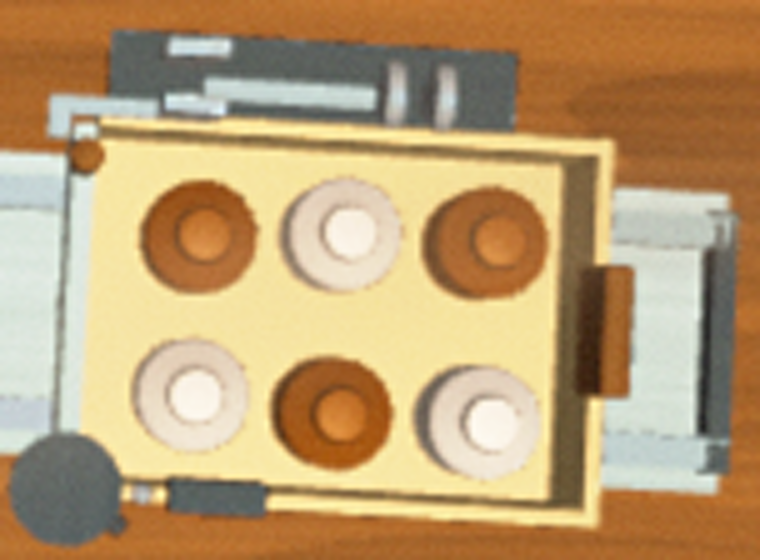

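View pics/sidec.png

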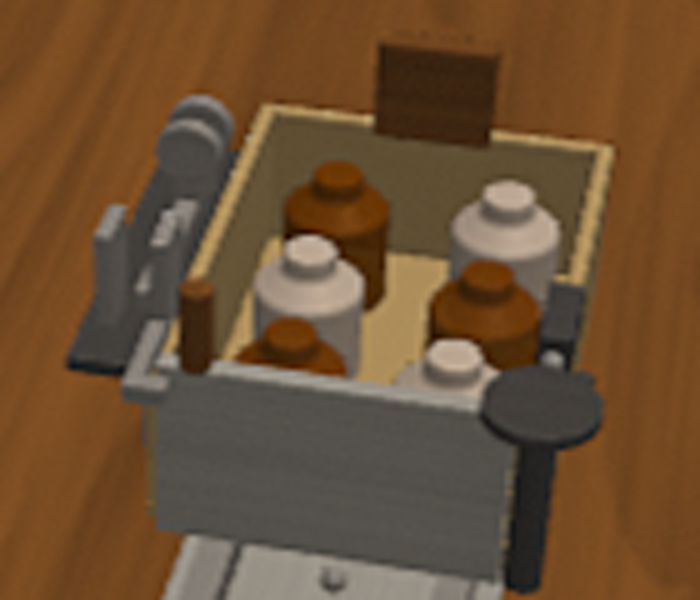

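The crops show, in top-crop pixels: handle top (617,331), tab and ear discs (397,96) and (446,96), square ear and tab (200,47) and (196,104), post (87,154). The matching points in the side crop are handle (438,47), post (198,288), round tab centre (188,150), square ear (112,212) and tab (165,222). A hinge knob stands at (65,490), and a rail stop at each end.

```bash
cat > h.py <<'E'
import numpy as np,cv2
np.set_printoptions(precision=4,suppress=True)
def ray(d,uv,fish=False):
    K=d['intrinsics'];T=d['cam_to_world']
    p=(np.array(uv,float)-K[:2,2])/K[0,0]
    if fish:
        th=np.hypot(*p);p=p/th*np.tan(th) if th>1e-6 else p
    v=T[:3,:3]@np.array([p[0],-p[1],-1.]);return T[:3,3],v/np.linalg.norm(v)
def atz(d,uv,z,fish=False):
    c,v=ray(d,uv,fish);return c+v*(z-c[2])/v[2]
def tri(rays):
    A=np.zeros((3,3));b=np.zeros(3)
    for c,v in rays:
        P=np.eye(3)-np.outer(v,v);A+=P;b+=P@c
    x=np.linalg.solve(A,b);return x,max(np.linalg.norm((np.eye(3)-np.outer(v,v))@(x-c)) for c,v in rays)
def proj(d,X,fish=False):
    K=d['intrinsics'];T=d['cam_to_world'];q=T[:3,:3].T@(np.array(X)-T[:3,3]);q=np.array([q[0],-q[1],-q[2]])
    if fish:
        rr=np.hypot(q[0],q[1]);s=np.arctan2(rr,q[2])/rr
        return K[:2,2]+K[0,0]*q[:2]*s
    return K[:2,2]+K[0,0]*q[:2]/q[2]
E
python3 - <<'E'
from h import *
from workcell import cams
t=cams.get_image('top');s=cams.get_image('side')
T=lambda u,v:(318+(u-2)/5,218+(v-2)/5);S=lambda u,v:(300+(u-2)/5,140+(v-2)/5)
for n,a,b,z in [('handle',(617,331),(438,43),.165),('post',(87,154),(198,288),.169),('sqear',(200,47),(112,212),.165),('sqtab',(196,104),(165,222),.165),('rtab',(397,96),(192,125),.165),('knob',(65,490),(543,405),.14)]:
    x,e=tri([ray(t,T(*a)),ray(s,S(*b))]);print(n,x,e,'topz',atz(t,T(*a),z),'side',atz(s,S(*b),z))
print('rear',atz(t,T(446,96),.165))
for n,a,z in [('rimfarL',(110,117),.115),('rimfarR',(613,140),.115),('rimnearR',(600,525),.115),('rimnearL',(270,508),.115)]: print(n,atz(t,T(*a),z))
for n,a,z in [('railfarL',(250,244),.0),('railnearL',(247,305),.0),('railfarR',(464.5,256),.0),('railnearR',(461.5,317),.0)]: print(n,atz(t,a,z))
for n,a,z in [('bottle',(243,175),.11),('cup',(171,229),.08),('bowl',(165,293),.055)]: print(n,atz(t,a,z))
E
```

```text
handle [ 0.4862 -0.2231  0.1644] 0.0002813725447041011 topz [ 0.4865 -0.223   0.165 ] side [ 0.4858 -0.222   0.165 ]
post [0.5584 0.0141 0.1688] 0.000708500524194408 topz [0.5591 0.0142 0.169 ] side [0.5576 0.0143 0.169 ]
sqear [ 0.6073 -0.035   0.1696] 0.0006268323678097768 topz [ 0.6084 -0.0353  0.165 ] side [ 0.6084 -0.042   0.165 ]
sqtab [ 0.5825 -0.0338  0.1684] 0.0001105457794248053 topz [ 0.5829 -0.034   0.165 ] side [ 0.5835 -0.0388  0.165 ]
rtab [ 0.5888 -0.1238  0.1641] 1.7802298896999423e-05 topz [ 0.5887 -0.1236  0.165 ] side [ 0.5886 -0.1223  0.165 ]
knob [0.4086 0.0193 0.1333] 0.0004983822517143289 topz [0.4095 0.0196 0.14  ] side [0.4078 0.0282 0.14  ]
rear [ 0.5893 -0.1456  0.165 ]
rimfarL [0.5804 0.0017 0.115 ]
rimfarR [ 0.5755 -0.2322  0.115 ]
rimnearR [ 0.3978 -0.2277  0.115 ]
rimnearL [ 0.4021 -0.0756  0.115 ]
railfarL [0.5768 0.2219 0.    ]
railnearL [0.4237 0.2244 0.    ]
railfarR [ 0.56   -0.3212  0.    ]
railnearR [ 0.4062 -0.3145  0.    ]
bottle [0.73   0.2309 0.11  ]
cup [0.6018 0.4009 0.08  ]
bowl [0.4498 0.4151 0.055 ]
```

Everything agrees with the text: hinge at the knob (0.409,0.019), tray yaw about -1.5°. Moving above the handle.

```bash
python3 -m inch '[[[1,0,0,0,0.168],[1,0,0,0,0.168],[1,4,-3.55,0,0],[1,4,-3.55,0,0],[1,4,-3.55,0,0],[1,4,-3.55,0,0],[1,4,-3.55,0,0],[1,4,-3.55,0,0],[1,4,-3.6,0,0],[1,3.8,-3.6,0,0],[1,0,0,0,0],[1,0,0,0,0],[1,0,0,0,0]]]' 40
cat >> h.py <<'E'
from scipy.spatial.transform import Rotation as Rot
def go(r,p,deg=None):
    o=r.get_obs();R=Rot.from_rotvec(o['tcp_rot']).as_matrix();a=np.degrees(np.arctan2(R[1,0],R[0,0]))
    print('t',o['t'],'tcp',o['tcp_pos'],'xang',a,'F',o['ft_force'],'w',o['width'],o['grasp_force'],'tilt',R[2,:])
    if p is not None: print('shift cm',R.T@(np.array(p)-o['tcp_pos'])*100)
    if deg is not None: print('turn',np.radians(a-deg))
E
python3 -c "
from h import *
from workcell import r
go(r,[.4863,-.223,.123],-1.5)"
```

```text
t: 1.88
tcp_pos: [0.485, -0.2237, 0.2313]
tcp_rot: [3.141, -0.042, -0.0]
ft_force: [-0.2, -0.5, 0.2]
width: 0.0853
grasp_force: 0.0
t 1.875 tcp [ 0.485  -0.2237  0.2313] xang -1.5210800171225165 F [-0.2069 -0.4682  0.1859] w 0.08525157655055471 0.0 tilt [-0.0001  0.0001 -1.    ]
shift cm [ 0.1338 -0.0733 10.8338]
turn -0.0003679157051646939
```

```bash
python3 -m inch '[[[1,0.1,-0.1,3,0],[1,0,0,3,0],[1,0,0,3,0],[1,0,0,1.8,0],[1,0,0,0,0],[0.2,0,0,0,0],[-1,0,0,0,0],[-1,0,0,0,0],[-1,0,0,0,0],[-1,0,0,0,0],[-1,0,0,0,0]]]' 60
python3 -m inch '[[[-1,0,-2,0,0],[-1,0,-2,0,0],[-1,0,-1,0,0],[-1,0,0,0,0]]]'
```

```text
t: 3.25
tcp_pos: [0.4869, -0.2222, 0.1238]
tcp_rot: [3.141, -0.04, 0.001]
ft_force: [-0.7, -0.1, 6.0]
width: 0.0134
grasp_force: 58.6
t: 3.75
tcp_pos: [0.4886, -0.1713, 0.1238]
tcp_rot: [-3.141, 0.038, -0.002]
ft_force: [3.8, 1.6, 8.1]
width: 0.0136
grasp_force: 60.2
```

```bash
python3 -m inch '[[[-1,0,-2,0,0],[-1,0,-2,0,0],[-1,0,0,0,0]]]' | sed -n '2p;4p'
m(){ sed -n '2p;4p' | tr '\n' ' '; echo; }
python3 -m inch '[[[-1,0,-0.5,0,0],[-1,0,0,0,0]]]'|m
python3 -m inch '[[[-1,0,-0.5,0,0],[-1,0,0,0,0]]]'|m
python3 -m inch '[[[-1,0,-0.5,0,0],[-1,0,0,0,0]]]'|m
python3 -m inch '[[[-1,0,-0.3,0,0],[-1,0,0,0,0]]]'|m
python3 -m inch '[[[-1,0,-0.3,0,0],[-1,0,0,0,0]]]'|m
python3 -m inch '[[[-1,0,-0.3,0,0],[-1,0,0,0,0]]]'|m
```

```text
tcp_pos: [0.49, -0.131, 0.1238]
ft_force: [5.7, 1.8, 5.4]
tcp_pos: [0.4901, -0.1269, 0.1238] ft_force: [5.8, 1.4, 5.3] 
tcp_pos: [0.4903, -0.1219, 0.1238] ft_force: [5.5, 1.9, 5.2] 
tcp_pos: [0.4904, -0.1169, 0.1238] ft_force: [7.0, 1.9, 5.5] 
tcp_pos: [0.4905, -0.1149, 0.1238] ft_force: [5.1, -6.6, 3.7] 
tcp_pos: [0.4906, -0.1137, 0.1239] ft_force: [2.8, -22.1, 1.4] 
tcp_pos: [0.4907, -0.1084, 0.1238] ft_force: [7.1, -0.2, 4.2]
```

```bash
m(){ sed -n '2p;4p' | tr '\n' ' '; echo; }
python3 -m inch '[[[-1,0,0,0,0],[-1,0,0,0,0]]]'|m
python3 -m inch '[[[-1,0,-0.1,0,0],[-1,0,0,0,0]]]'|m
python3 -m inch '[[[-1,0,-0.1,0,0],[-1,0,0,0,0]]]'|m
python3 -m inch '[[[-1,0,0.1,0,0],[-1,0,0,0,0]]]'|m
python3 -m inch '[[[-1,0,0.1,0,0],[-1,0,0,0,0]]]'|m
python3 -m inch '[[[-1,0,0.1,0,0],[-1,0,0,0,0]]]'|m
```

```text
tcp_pos: [0.4907, -0.1082, 0.1238] ft_force: [6.9, 0.5, 5.4] 
tcp_pos: [0.4907, -0.1078, 0.1238] ft_force: [6.0, -4.7, 3.7] 
tcp_pos: [0.4908, -0.1067, 0.1238] ft_force: [5.7, -3.5, 5.2] 
tcp_pos: [0.4908, -0.1068, 0.1238] ft_force: [8.0, 4.2, 5.5] 
tcp_pos: [0.4907, -0.108, 0.1238] ft_force: [7.4, 3.0, 5.3] 
tcp_pos: [0.4907, -0.1091, 0.1238] ft_force: [6.2, 0.3, 5.1]
```

```bash
m(){ sed -n '2p;4p' | tr '\n' ' '; echo; }
python3 -m inch '[[[-1,0,-0.2,0,0],[-1,0,0,0,0]]]'|m
python3 -m inch '[[[-1,0,-0.1,0,0],[-1,0,0,0,0]]]'|m
python3 -m inch '[[[-1,0,-0.1,0,0],[-1,0,0,0,0]]]'|m
python3 -m inch '[[[-1,0,-0.1,0,0],[-1,0,0,0,0]]]'|m
python3 -m inch '[[[-1,0,-0.1,0,0],[-1,0,0,0,0]]]'|m
python3 -c "
from workcell import cams
import cv2
a=cams.get_image('side')['frame'][100:340,280:480,::-1];b=cams.get_image('top')['frame'][220:340,220:480,::-1]
cv2.imwrite('pics/s1.png',cv2.resize(a,None,fx=2.5,fy=2.5,interpolation=2));cv2.imwrite('pics/t1.png',cv2.resize(b,None,fx=3,fy=3,interpolation=2))"
```

```text
tcp_pos: [0.4907, -0.1073, 0.1238] ft_force: [5.9, 1.1, 5.4] 
tcp_pos: [0.4908, -0.1065, 0.1238] ft_force: [5.7, -1.2, 4.0] 
tcp_pos: [0.4908, -0.1054, 0.1238] ft_force: [6.6, 0.6, 5.1] 
tcp_pos: [0.4909, -0.1043, 0.1238] ft_force: [6.7, 0.4, 4.5] 
tcp_pos: [0.4909, -0.1033, 0.1238] ft_force: [6.5, 0.9, 4.6]
```

View pics/t1.png

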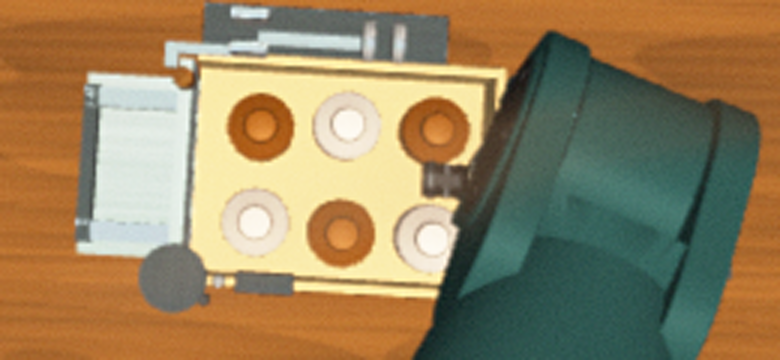

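Top view: the tray has moved freely to here; the gate's left edge is at crop x≈186 and the rail stop at x≈97. The tray seems past the first bump, so I'll go back in fine steps to feel the click.

```bash
m(){ sed -n '2p;4p' | tr '\n' ' '; echo; }
python3 -m inch '[[[-1,0,0.3,0,0],[-1,0,0.1,0,0],[-1,0,0,0,0]]]'|m
for i in 1 2 3 4 5 6 7 8 9; do python3 -m inch '[[[-1,0,0.1,0,0],[-1,0,0,0,0]]]'|m; done
python3 -c "
from h import *
from workcell import cams
s=cams.get_image('side');print(atz(s,(366.6,255.6),.02))"
```

```text
tcp_pos: [0.4907, -0.1069, 0.1238] ft_force: [6.0, 2.4, 5.0] 
tcp_pos: [0.4907, -0.1081, 0.1238] ft_force: [6.3, 0.3, 5.9] 
tcp_pos: [0.4907, -0.1092, 0.1238] ft_force: [5.7, -0.6, 4.6] 
tcp_pos: [0.4907, -0.1103, 0.1238] ft_force: [7.4, -1.0, 6.1] 
tcp_pos: [0.4906, -0.1113, 0.1238] ft_force: [6.0, -1.5, 5.1] 
tcp_pos: [0.4906, -0.1125, 0.1238] ft_force: [4.4, -2.5, 4.5] 
tcp_pos: [0.4905, -0.1136, 0.1238] ft_force: [5.5, -3.8, 4.8] 
tcp_pos: [0.4905, -0.1146, 0.1238] ft_force: [5.2, -3.2, 4.3] 
tcp_pos: [0.4905, -0.1154, 0.1238] ft_force: [5.0, -1.4, 4.8] 
tcp_pos: [0.4905, -0.1162, 0.1238] ft_force: [7.0, 1.6, 4.8] 
[0.4923 0.0192 0.02  ]
```

```bash
m(){ sed -n '2p;4p' | tr '\n' ' '; echo; }
for i in 1 2 ; do python3 -m inch '[[[-1,0,0.05,0,0],[-1,0,0,0,0],[-1,0,0,0,0]]]'|m; done
for i in 1 2 3 4 5 6; do python3 -m inch '[[[-1,0,-0.05,0,0],[-1,0,0,0,0],[-1,0,0,0,0]]]'|m; done
```

```text
tcp_pos: [0.4904, -0.1166, 0.1238] ft_force: [5.9, 1.2, 5.7] 
tcp_pos: [0.4904, -0.1171, 0.1238] ft_force: [5.9, 1.1, 5.7] 
tcp_pos: [0.4905, -0.1169, 0.1238] ft_force: [5.3, -1.5, 4.4] 
tcp_pos: [0.4905, -0.1165, 0.1238] ft_force: [5.5, -1.6, 5.6] 
tcp_pos: [0.4905, -0.1159, 0.1238] ft_force: [6.3, -1.7, 4.8] 
tcp_pos: [0.4905, -0.1155, 0.1238] ft_force: [5.3, -2.7, 4.7] 
tcp_pos: [0.4905, -0.1153, 0.1238] ft_force: [5.4, -4.5, 4.3] 
tcp_pos: [0.4905, -0.1151, 0.1238] ft_force: [5.0, -6.6, 4.2]
```

```bash
m(){ sed -n '1,2p;4p' | tr '\n' ' '; echo; }
for i in 1 2 3 4 5; do python3 -m inch '[[[-1,0,0.1,0,0],[-1,0,0,0,0]]]'|m; done
```

```text
t: 14.4 tcp_pos: [0.4905, -0.1154, 0.1238] ft_force: [6.0, -2.0, 4.2] 
t: 14.65 tcp_pos: [0.4905, -0.1162, 0.1238] ft_force: [6.8, 0.5, 4.3] 
t: 14.9 tcp_pos: [0.4904, -0.1172, 0.1238] ft_force: [6.5, 0.9, 5.2] 
t: 15.15 tcp_pos: [0.4904, -0.1182, 0.1238] ft_force: [6.5, -0.0, 5.8] 
t: 15.4 tcp_pos: [0.4904, -0.1192, 0.1238] ft_force: [5.9, 0.2, 5.5]
```

```bash
m(){ sed -n '1,2p;4p' | tr '\n' ' '; echo; }
python3 -m inch '[[[-1,0,-0.1,0,0],[-1,0,-0.1,0,0],[-1,0,-0.1,0,0]]]'|m
for i in 1 2 3 4 5 6 7 8 9 10 11 12 13 14; do python3 -m inch '[[[-1,0,-0.06,0,0],[-1,0,0,0,0]]]'|m; done
```

```text
t: 15.78 tcp_pos: [0.4904, -0.1165, 0.1238] ft_force: [6.3, -2.7, 4.2] 
t: 16.02 tcp_pos: [0.4905, -0.1158, 0.1238] ft_force: [5.4, -0.7, 4.7] 
t: 16.27 tcp_pos: [0.4905, -0.1154, 0.1238] ft_force: [5.8, -3.7, 4.7] 
t: 16.52 tcp_pos: [0.4905, -0.1152, 0.1238] ft_force: [4.8, -5.6, 4.5] 
t: 16.77 tcp_pos: [0.4905, -0.1148, 0.1238] ft_force: [4.4, -8.0, 5.0] 
t: 17.02 tcp_pos: [0.4905, -0.1147, 0.1238] ft_force: [4.5, -11.5, 3.2] 
t: 17.27 tcp_pos: [0.4905, -0.1145, 0.1238] ft_force: [3.5, -16.4, 3.0] 
t: 17.52 tcp_pos: [0.4905, -0.1144, 0.1239] ft_force: [2.2, -19.3, 1.8] 
t: 17.77 tcp_pos: [0.4905, -0.1142, 0.1238] ft_force: [2.5, -24.7, 1.7] 
t: 18.02 tcp_pos: [0.4905, -0.1141, 0.1239] ft_force: [2.4, -27.8, 0.5] 
t: 18.27 tcp_pos: [0.4905, -0.114, 0.1239] ft_force: [0.8, -32.4, 0.1] 
t: 18.52 tcp_pos: [0.4905, -0.1138, 0.1239] ft_force: [0.8, -36.2, 0.7] 
t: 18.77 tcp_pos: [0.4906, -0.1103, 0.1238] ft_force: [5.3, -7.4, 4.5] 
t: 19.02 tcp_pos: [0.4907, -0.1096, 0.1238] ft_force: [4.5, -10.5, 2.7] 
t: 19.27 tcp_pos: [0.4907, -0.1089, 0.1238] ft_force: [5.1, -9.1, 3.4]
```

The hump is stiff. I'll check where the tray really is relative to the TCP by locating the post in fresh images.

Run:
```python
from h import *
from workcell import r,cams
t=cams.get_image('top');s=cams.get_image('side');go(r,None)
print('t1 post',atz(t,(220+(183-1)/3,220+(76-1)/3),.169), 'TCP then -.1033; offset at start', .0141+.2222)
a=t['frame'][225:325,235:395,::-1];b=s['frame'][120:270,290:440,::-1]
c=np.zeros((560,800,3),np.uint8);A=cv2.resize(a,None,fx=2.5,fy=2.5,interpolation=2);c[:250,:400]=A
B=cv2.resize(b,(400,400),interpolation=2);c[:400,400:]=B
w=cams.get_image('wrist')['frame'][:,:,::-1];c[250:550,:400]=cv2.resize(w,(400,300))
cv2.imwrite('pics/c2.png',c)
```

```text
t 19.375 tcp [ 0.4907 -0.1088  0.1238] xang -1.4802695355706832 F [ 4.9883 -8.955   4.518 ] w 0.013215707387786643 62.421358823776245 tilt [ 0.0021  0.0023 -1.    ]
t1 post [0.5636 0.1346 0.169 ] TCP then -.1033; offset at start 0.2363
```

View pics/c2.png

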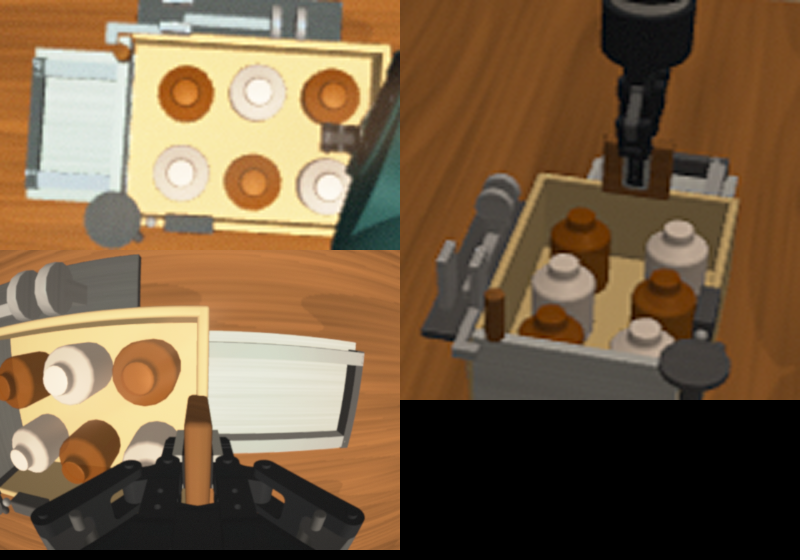

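The grip holds and the tray follows the hand. Ahead, the rail marker suggests a station near handle y≈-0.095, so I'll continue forward in fine steps.

```bash
m(){ sed -n '1,2p;4p' | tr '\n' ' '; echo; }
python3 -m inch '[[[-1,0,-0.1,0,0],[-1,0,-0.1,0,0],[-1,0,-0.1,0,0],[-1,0,-0.1,0,0],[-1,0,0,0,0]]]'|m
for i in 1 2 3 4 5 6 7 8 9 10; do python3 -m inch '[[[-1,0,-0.1,0,0],[-1,0,0,0,0]]]'|m; done
```

```text
t: 20.05 tcp_pos: [0.4908, -0.104, 0.1238] ft_force: [7.2, -1.1, 4.6] 
t: 20.3 tcp_pos: [0.4909, -0.1028, 0.1238] ft_force: [6.1, 1.0, 5.6] 
t: 20.55 tcp_pos: [0.491, -0.1016, 0.1238] ft_force: [6.4, 2.1, 4.5] 
t: 20.8 tcp_pos: [0.491, -0.1006, 0.1238] ft_force: [6.9, 2.5, 5.6] 
t: 21.05 tcp_pos: [0.491, -0.0996, 0.1238] ft_force: [7.1, 2.5, 4.4] 
t: 21.3 tcp_pos: [0.4911, -0.0989, 0.1238] ft_force: [7.0, -1.4, 4.1] 
t: 21.55 tcp_pos: [0.4911, -0.098, 0.1238] ft_force: [7.5, -1.4, 3.8] 
t: 21.8 tcp_pos: [0.4911, -0.097, 0.1238] ft_force: [7.3, -0.1, 3.7] 
t: 22.05 tcp_pos: [0.4911, -0.0963, 0.1238] ft_force: [7.3, -4.2, 3.5] 
t: 22.3 tcp_pos: [0.4911, -0.0959, 0.1238] ft_force: [5.9, -8.3, 2.7] 
t: 22.55 tcp_pos: [0.4912, -0.0956, 0.1238] ft_force: [4.6, -14.6, 2.5]
```

```bash
m(){ sed -n '1,2p;4p' | tr '\n' ' '; echo; }
for i in 1 2 3 4 5 6 ; do python3 -m inch '[[[-1,0,0.1,0,0],[-1,0,0,0,0]]]'|m; done
```

```text
t: 22.8 tcp_pos: [0.4912, -0.0959, 0.1238] ft_force: [5.8, -7.1, 3.3] 
t: 23.05 tcp_pos: [0.4911, -0.0962, 0.1238] ft_force: [6.3, -2.8, 3.1] 
t: 23.3 tcp_pos: [0.4911, -0.0969, 0.1238] ft_force: [7.2, -0.4, 3.7] 
t: 23.55 tcp_pos: [0.4911, -0.0978, 0.1238] ft_force: [7.2, 1.0, 3.7] 
t: 23.8 tcp_pos: [0.491, -0.0988, 0.1238] ft_force: [7.7, 1.3, 5.1] 
t: 24.05 tcp_pos: [0.491, -0.0995, 0.1238] ft_force: [8.2, 4.9, 5.7]
```

```bash
m(){ sed -n '1,2p;4p' | tr '\n' ' '; echo; }
for i in 1 2 ; do python3 -m inch '[[[-1,0,0.1,0,0],[-1,0,0,0,0]]]'|m; done
for i in 1 2 ; do python3 -m inch '[[[-1,0,-0.15,0,0],[-1,0,0,0,0]]]'|m; done
```

```text
t: 24.3 tcp_pos: [0.491, -0.0999, 0.1238] ft_force: [8.6, 9.5, 5.0] 
t: 24.55 tcp_pos: [0.491, -0.1001, 0.1237] ft_force: [9.0, 15.5, 6.5] 
t: 24.8 tcp_pos: [0.491, -0.0997, 0.1238] ft_force: [7.6, 5.4, 5.5] 
t: 25.05 tcp_pos: [0.491, -0.0988, 0.1238] ft_force: [7.1, 0.8, 3.6]
```

The station is confirmed: walls on both sides at handle y≈-0.0965 and -0.099, matching the rail marker. I'll centre, release and lift.

```bash
python3 -m inch '[[[-1,0,-0.1,0,0],[-1,0,0,0,0],[0.2,0,0,0,0],[1,0,0,0,0],[1,0,0,0,0],[1,0,0,0,0],[1,0,0,-2.5,0],[1,0,0,-3,0],[1,0,0,0,0],[1,0,0,0,0]]]' 40
python3 - <<'E'
from h import *
from workcell import r,cams
go(r,None);print(r.get_obs()['joint_pos'])
t=cams.get_image('top');s=cams.get_image('side')
a=t['frame'][225:275,265:385,::-1];b=s['frame'][160:270,290:400,::-1]
c=np.zeros((600,800,3),np.uint8);c[:250,:600]=cv2.resize(a,None,fx=5,fy=5,interpolation=2)
b=cv2.resize(b,None,fx=5,fy=5,interpolation=2);c[250:600,:550]=b[:350]
cv2.imwrite('pics/c3.png',c)
E
```

```text
t: 26.3
tcp_pos: [0.4896, -0.0975, 0.1778]
tcp_rot: [-3.141, 0.04, 0.001]
ft_force: [0.0, -0.9, 0.1]
width: 0.0851
grasp_force: 0.0
t 26.3 tcp [ 0.4896 -0.0975  0.1778] xang -1.4448006505832962 F [ 0.0395 -0.8601  0.0786] w 0.08513073522625571 0.0 tilt [-0.0005 -0.0002 -1.    ]
[-0.3601  0.243  -0.2248  1.1036  0.      2.8067]
```

View pics/c3.png

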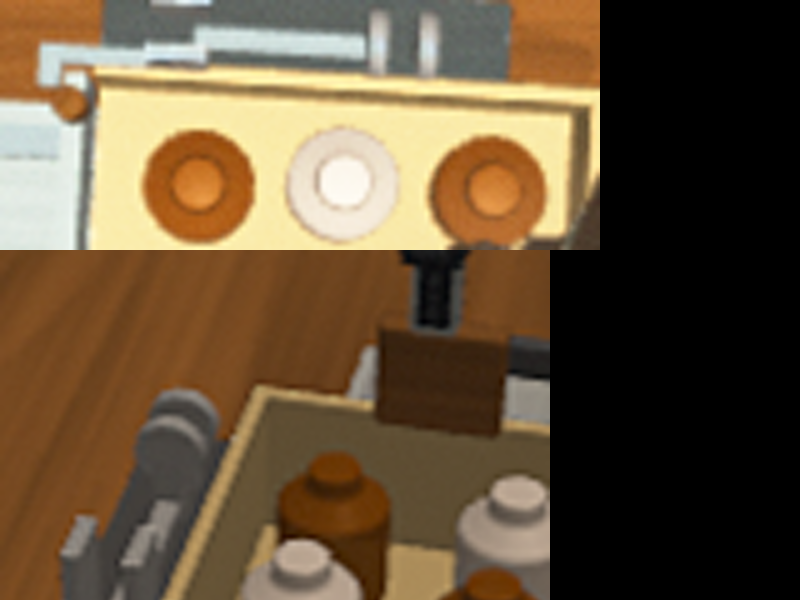

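The crop shows the round tab at (379,43) and ear at (428,44), a clear gap between them; the post is at (70,103) and the handle sits unloaded in the station.

Run:
```python
from h import *
from workcell import r,cams
t=cams.get_image('top');s=cams.get_image('side')
T=lambda u,v:(265+(u-2)/5,225+(v-2)/5);S=lambda u,v:(290+(u-2)/5,160+(v-252)/5)
print('rtab',tri([ray(t,T(379,43)),ray(s,S(175,418))]),atz(t,T(379,43),.165),'rear',atz(t,T(428.5,44),.165))
print('post',atz(t,T(70,103),.169),'sqear y',atz(t,T(182,2),.165),'tab',atz(t,T(176,52),.165), 'ear side',atz(s,S(78,520),.165),'tab side',atz(s,S(138,530),.165))
go(r,[.5925,-.0165,.128],-1.6)
```

```text
rtab (array([0.5928, 0.0028, 0.1668]), np.float64(0.0006259028511657347)) [0.5936 0.0028 0.165 ] rear [ 0.5937 -0.0193  0.165 ]
post [0.5631 0.1392 0.169 ] sqear y [0.6097 0.0909 0.165 ] tab [0.5873 0.093  0.165 ] ear side [0.6152 0.0805 0.165 ] tab side [0.5895 0.0822 0.165 ]
t 26.5 tcp [ 0.4895 -0.0975  0.1777] xang -1.4413333485697906 F [-0.2008  1.097   0.1782] w 0.08537089100557446 0.0 tilt [-0.001  -0.0004 -1.    ]
shift cm [10.0984 -8.3534  4.9598]
turn 0.002769255480571326
```

```bash
python3 -m inch '[[[1,1,-1,-1,0],[1,3,-2.5,0,0],[1,3,-2.5,0,0],[1,3.15,-2.5,0,0],[1,0,0,0,0],[1,0,0,2.5,0],[1,0,0,2,0],[1,0,0,1.5,0],[1,0,0,0,0],[1,0,0,0,0]]]' 40
python3 -c "
from h import *
from workcell import r
go(r,[.593,-.015,.128],-1.5)"
```

```text
t: 27.75
tcp_pos: [0.5936, -0.0154, 0.129]
tcp_rot: [3.141, -0.04, 0.001]
ft_force: [0.1, 0.3, -0.0]
width: 0.0852
grasp_force: 0.0
t 27.75 tcp [ 0.5936 -0.0154  0.129 ] xang -1.452393042355979 F [ 0.0556  0.3137 -0.0054] w 0.08520046329872702 0.0 tilt [ 0.0008  0.0001 -1.    ]
shift cm [-0.0638 -0.0378  0.0967]
turn 0.0008308981577456492
```

```bash
python3 -m inch '[[[0,0,0,0,0],[-1,0,0,0,0],[-1,0,0,0,0],[-1,0,0,0,0],[-1,0,0,0,0],[-1,0,0,0,0],[-1,0,0,0,0]]]' 40
```

```text
t: 28.62
tcp_pos: [0.5936, -0.0152, 0.1288]
tcp_rot: [-3.141, 0.04, -0.001]
ft_force: [-1.8, 0.3, 6.4]
width: 0.0171
grasp_force: 41.3
```

Round catch closed fully (17 mm over both discs, as measured for an 18 mm stack). Next, the square catch with a quarter turn.

```bash
python3 -m inch '[[[0.5,0,0,0,0],[1,0,0,0,0],[1,0,0,0,0],[1,0,0,-3,0],[1,0,0,-3,0],[1,0,0,0,-0.18],[1,0,0,0,-0.18],[1,0,0,0,-0.18],[1,0,0,0,-0.18],[1,0,0,0,-0.18],[1,0,0,0,-0.18],[1,0,0,0,-0.18],[1,0,0,0,-0.18],[1,0,0,0,-0.13],[1,4,0.5,0,0],[1,4,0.5,0,0],[1,2.6,0,0,0],[1,0,0,0,0],[1,0,0,0,0]]]' 40
python3 - <<'E'
from h import *
from workcell import r,cams
go(r,[.606,.0905,.128],88.5)
w=cams.get_image('wrist');cv2.imwrite('pics/w4.png',w['frame'][:,:,::-1])
for n,p in [('ear',(.612,.0905,.165)),('tab',(.587,.0915,.165)),('post',(.563,.139,.169)),('rtab',(.5932,-.010,.165))]: print(n,proj(w,p,True))
E
```

```text
t: 31.0
tcp_pos: [0.6061, 0.09, 0.1882]
tcp_rot: [2.25, 2.192, -0.001]
ft_force: [-0.1, 0.0, -0.4]
width: 0.0851
grasp_force: 0.0
t 31.0 tcp [0.6061 0.09   0.1882] xang 88.50694379155006 F [-0.1075  0.0406 -0.3997] w 0.08509445613307963 0.0 tilt [-0.0003 -0.0002 -1.    ]
shift cm [ 0.0492 -0.0105  6.0189]
turn 0.00012119202512065877
ear [326.3654 282.161 ]
tab [274.8965 281.341 ]
post [215.5907 187.3946]
rtab [297.8329 430.5991]
```

View pics/w4.png

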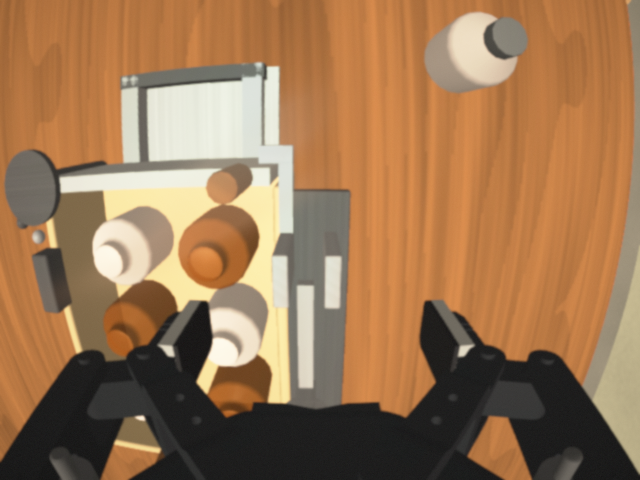

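Wrist view: ear top at (333,283), tab top at (280,281), finger midline at col≈316. The squeezed midpoint lies about 1–2 mm to +x of my estimate, so I'll shift 1 mm. Round tab and ear are out of view below.

```bash
python3 -m inch '[[[1,0.05,0.1,2.5,0],[1,0,0,2,0],[1,0,0,1.4,0],[1,0,0,0,0],[0,0,0,0,0],[-1,0,0,0,0],[-1,0,0,0,0],[-1,0,0,0,0],[-1,0,0,0,0],[-1,0,0,0,0],[-1,0,0,0,0]]]' 40
```

```text
t: 32.42
tcp_pos: [0.6085, 0.0909, 0.1299]
tcp_rot: [2.249, 2.191, 0.003]
ft_force: [6.2, 0.3, 1.5]
width: 0.0189
grasp_force: 44.6
```

Square catch fully squeezed too (18.9 mm for a 20 mm stack, same sensor offset). On to the gate post.

```bash
python3 -m inch '[[[0.5,0,0,0,0],[1,0,0,0,0],[1,0,0,0,0],[1,0,0,-3,0],[1,0,0,-3,0],[1,0,0,0,-0.18],[1,0,0,0,-0.18],[1,0,0,0,-0.18],[1,0,0,0,-0.18],[1,0,0,0,-0.18],[1,0,0,0,-0.18],[1,0,0,0,-0.18],[1,0,0,0,-0.18],[1,0,0,0,-0.13],[1,2.3,2.3,0,0],[1,2.3,2.4,0,0],[1,0,0,0,0],[1,0,0,0,0]]]' 60
python3 - <<'E'
from h import *
from workcell import r,cams
go(r,[.564,.1392,.134],178.5)
w=cams.get_image('wrist');t=cams.get_image('top');a=t['frame'][215:275,260:380,::-1]
c=np.zeros((600,640,3),np.uint8);c[:320,:]=cv2.resize(a,(640,320),interpolation=2);c[320:]=cv2.resize(w['frame'][:,:,::-1],(374,280))[:, :].copy() if False else np.pad(cv2.resize(w['frame'][:,:,::-1],(374,280)),((0,0),(0,266),(0,0)))
cv2.imwrite('pics/c5.png',c)
E
```

```text
t: 34.67
tcp_pos: [0.5628, 0.139, 0.1894]
tcp_rot: [0.042, 3.141, -0.0]
ft_force: [0.3, 0.0, 0.3]
width: 0.0853
grasp_force: 0.0
t 34.675 tcp [0.5628 0.139  0.1894] xang 178.47561854089903 F [0.2584 0.0013 0.287 ] w 0.08527033531889439 0.0 tilt [-0.0004 -0.0001 -1.    ]
shift cm [-0.1153  0.0269  5.5377]
turn -0.00042553673775217984
```

View pics/c5.png

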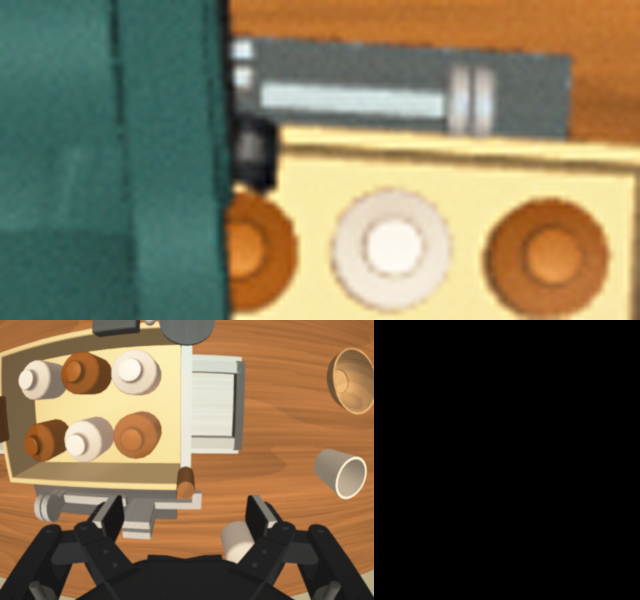

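Both catches read as squeezed in the top crop (discs at 460/484 nearly touching, plates close at 242). The wrist view puts the post (186,480) midway between the fingers. Grasping.

```bash
python3 -m inch '[[[1,-0.1,0,2.5,0],[1,0,0,2,0],[1,0,0,1,0],[1,0,0,0,0],[0,0,0,0,0],[-1,0,0,0,0],[-1,0,0,0,0],[-1,0,0,0,0],[-1,0,0,0,0],[-1,0,0,0,0],[-1,0,0,0,0]]]' 60
python3 -m inch '[[[-1,0.07,1.5,0,-0.1],[-1,0.07,1.5,0,-0.1],[-1,0.07,1.5,0,-0.1],[-1,0.07,1.5,0,-0.1],[-1,0.07,1.5,0,-0.1],[-1,0,0,0,0]]]'
```

```text
t: 36.15
tcp_pos: [0.5636, 0.1393, 0.1346]
tcp_rot: [0.042, 3.141, 0.0]
ft_force: [-0.9, 0.9, 6.2]
width: 0.0147
grasp_force: 58.4
t: 36.9
tcp_pos: [0.548, 0.2125, 0.1346]
tcp_rot: [-0.739, 3.051, -0.0]
ft_force: [7.4, 1.3, 5.2]
width: 0.0143
grasp_force: 58.9
```

```bash
python3 -m inch '[[[-1,0.07,1.5,0,-0.1],[-1,0.07,1.5,0,-0.1],[-1,0.07,1.5,0,-0.1],[-1,0.07,1.5,0,-0.1],[-1,0.07,1.5,0,-0.1],[-1,0,0,0,0]]]'
python3 -m inch '[[[-1,0.07,1.5,0,-0.1],[-1,0.07,1.5,0,-0.1],[-1,0.07,1.5,0,-0.1],[-1,0.07,1.5,0,-0.1],[-1,0.07,1.5,0,-0.1],[-1,0.03,1,0,-0.07],[-1,0,0,0,0],[-1,0,0,0,0],[-1,0,0,0,0],[-1,0,0,0,0]]]'
python3 - <<'E'
from h import *
from workcell import r,cams
go(r,None)
t=cams.get_image('top')['frame'][200:340,120:480,::-1];s=cams.get_image('side')['frame'][120:440,200:460,::-1]
c=np.zeros((600,800,3),np.uint8);c[:280,:720]=cv2.resize(t,None,fx=2,fy=2,interpolation=2);c[280:600,:260]=s
w=cams.get_image('wrist')['frame'][:,:,::-1];c[280:600,270:697]=cv2.resize(w,(427,320))
cv2.imwrite('pics/c6.png',c)
E
```

```text
t: 37.65
tcp_pos: [0.4985, 0.268, 0.1346]
tcp_rot: [-1.468, 2.776, -0.0]
ft_force: [3.8, 2.0, 2.6]
width: 0.0144
grasp_force: 58.9
t: 38.9
tcp_pos: [0.4195, 0.2936, 0.1345]
tcp_rot: [-2.186, 2.255, -0.001]
ft_force: [3.3, -0.9, 6.7]
width: 0.0145
grasp_force: 59.3
t 38.9 tcp [0.4195 0.2936 0.1345] xang -91.7888531397582 F [ 3.3495 -0.8548  6.6902] w 0.014480137014408326 59.34938728809357 tilt [ 0.0001 -0.0008 -1.    ]
```

View pics/c6.png

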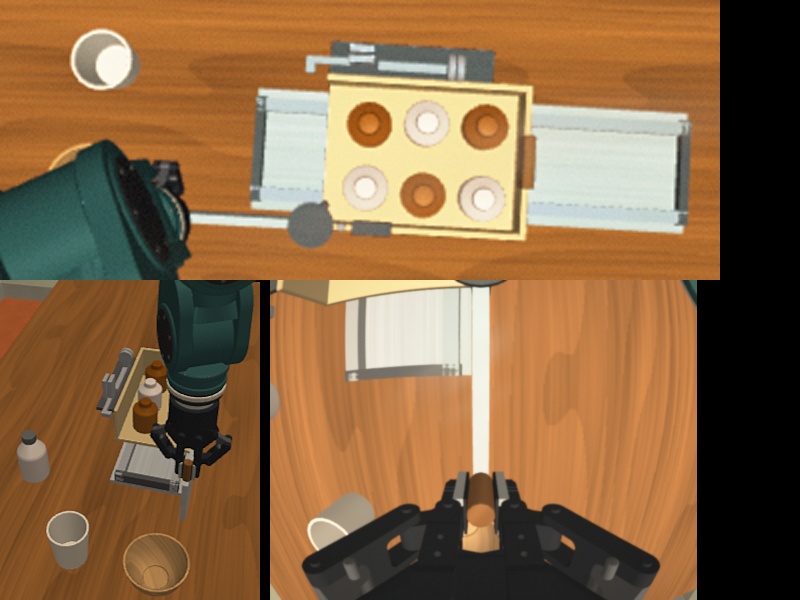

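The gate stands at about 89° with its post held (gate bar straight along the rail). The tray handle's right edge moved 56.6 px, about 0.125 m, so it is still in the station. Discs and plates are squeezed, and bottle, bowl and cup are undisturbed. Handing in.

```bash
python3 -c "
from workcell import r
print(r.sign_off())"
```

```text
the job is handed in; nothing more can be done
None
```

I handed the job in at about 39 s: the tray sits clicked into the station, the round and then the square catch are squeezed shut, the gripper still holds the gate open at about 89° by its post, and the bowl, bottle and cup are untouched; the tray needed about 36 N to get past its click instead of the stated 10 N, within limits, and I have not seen the judge's verdict.

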